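# Take the depth of a divider slot

### The arm

A 6-joint arm with a two-finger parallel gripper is mounted at the origin on the work surface. World frame = base frame: x ahead of the robot, y to its left, z up, the work surface at z = 0. Lengths are in m, angles in rad, forces in N, time in s.
With the tool pointing down it reaches from about 0.35 to 0.975 m from the base axis. Payload 4.9 kg.
Tool frame: the origin (TCP) lies at the very end of the fingers, on their centre line; the grasp point (between the pads) lies 19 mm behind it (ctrl.grasp_offset is the distance from the TCP to the grasp point, in m); z points along the fingers, y is the line along which they close (so a half turn about z gives the same grasp; the last joint's range is limited). The gripper opens to 85 mm and grips with 20 to 120 N. Pads are 22 mm wide; open, the fingers measure 114 mm over their backs; the gripper's body (76 mm by 85 mm) begins 54 mm behind the grasp point. The pads swing forward as they close: fully open they stand 13 mm farther back than shut.
Start: joints at [1.018, 0.053, 1.613, -0, 1.476, -0.119], TCP at [0.263, 0.567, 0.231] pointing down, gripper open.
Joint ranges: [-3.01, 3.01], [-1.01, 2.22], [0.06, 2.58], [-1.02, 4.17], [0.09, 2.62], [-3.14, 3.14]. Speed limits (rad/s): [2.57, 2.57, 3.14, 3.14, 3.14, 3.14].

### API

Orientations are given as a rotation vector (axis times angle).
In Python, from station import ctrl, optics gives the robot as it stands.
- The arm moves only by the shell command python3 -m handwheel 'ROWS' [OPENING] [FORCE]. ROWS is JSON, a list of rows, each an object of numbers: "tx", "ty", "tz": the shift along the tool's x, y, z in mm; "roll": the turn about the tool's z in rad. A call has 1 to 12 rows; each row shifts and turns the commanded pose from where the row before left it, along the tool's axes as they then stand; what a row does not reach is not made up. A row lasts 1/12 s, in which the tool goes at most 41.7 mm and 7.16 degrees, less where a joint would pass 70% of its speed; a pose out of reach is approached as far as the arm can. A call with a gripper value outside its range is refused whole. OPENING is the finger opening in mm, from 0 to 85.4, set as the call begins (- or left out, the last holds). The fingers move at their own pace and stop on an object; FORCE is the grip in N (left out, the last holds). Time passes only in rows, so rows that do not move let the fingers close. It gives the time, the measured TCP pose, the force, the opening and the grip force at its end, in the units of the state.
- ctrl.get_obs(): the state, without advancing time (a new reading comes with each control period).
- optics.get_image(name): name is "scene" or "top" or "wrist"; returns (picture, depth): 420x560x3 uint8, red, green, blue; 420x560 float32, m along the optical axis (not along the pixel's ray), 0 where there is no reading.
- optics.camera_params(name): a dict with "mtx" (3x3 intrinsics, pixels), "extrinsics" (4x4, takes a point from camera to world coordinates); the wrist camera has in their place "tool_from_camera" (4x4, takes a point from camera to tool coordinates, whose origin is the TCP and whose axes are the flange's). Camera axes: x right, y down, z forward; pixel columns grow to the right and rows downward; lengths in m; the calibration is good to about 2 mm. The wrist camera is an equidistant fisheye: a pixel r from the principal point sees the ray r / f radians off the axis. A picture is of the moment at which its call begins: read the wrist's pose just before it. camera_params takes no time and is no camera call.
- ctrl.finish_job(): hands the job in; it is judged then, once.
The state is a dict: "t": time; "q": joint angles; "dq": joint speeds; "effort": joint torques, N m; "tool_pos": TCP position; "tool_rot": TCP orientation; "contact_force": force on the tool from outside, world axes, zero at the start; "wrist_torque": the same for the moment, N m; "opening": finger opening in m; "grip_force": force on a finger pad.
Only numpy, scipy, OpenCV 4.12 (cv2) and the standard library are available. Lean on these libraries where they do the work, as an engineer would, in place of code of your own. Each camera call takes 0.05 s, during which the arm holds its last target. There are 200 camera calls.

### The job

Before I order the divider, take the depth of the slot directly in front of the salt cellar: lift the depth gauge out of its holder, put its pin in that slot and press until the foot sits flat and firm on the silicone for about a second, without leaning on it hard enough to mark it. Then set the gauge gently back upright in its holder with the red rider still showing that reading, and leave everything else as it is.

Things in the scene. Friction and masses are not known exactly. Their poses are not given: they have to be found in the camera images.
- gauge: depth gauge, 0.13 to 0.2 kg: steel foot 56 x 20 x 6 mm (x, y, z), blue barrel 30 x 20 mm up to z 66, steel button up to z 71. Grip it across y (20 mm), about z 40. Origin: centre of the foot's flat underside, z up. A sprung 4 mm round-ended pin sticks 16 mm out below the origin. To measure, the foot bridges the slot, its x axis across the slot. Starts standing in the holder.
- pin (a joint): how far the sprung pin is pushed into the gauge (m): 0 = fully out, 16 mm below the foot; 0.016 = flush with the foot. 1 N starts it, then 0.1 N more per mm, plus 0.7 N while it pushes the rider; it springs back by itself. With the foot flat over a slot, depth = 0.016 minus this value.
- rider (a joint): red slip rider (m), a 10 x 4 mm tab sticking 6 mm out of the gauge's +x face, 24 to 45 mm above its origin. 0 = lowest, as at the start. The pin pushes it up and it stays at the furthest the pin has reached, so it keeps the reading: depth = 0.016 minus this value. Pushing the pin in further anywhere spoils the reading.
- holder: black rubber gauge holder fixed on the worktop left or right of the drawer, 84 x 52 mm (x, y). Origin: centre of its underside. The foot stands on ledges 30 mm above the origin, foot along x (either way round), in a rim 5 mm higher enclosing 72 x 40 mm; the pin hangs free in a central well 34 x 32 mm, 24 mm deep. It gives 1 mm per 12 N.
- seat_a: one of three similar grey-green silicone divider seats in the drawer's middle row (shuffled), fixed, 66 x 104 mm (x, y). A closed-ended slot 7 mm wide (x), 84 long (y) is centred in the flat top. Origin: centre of the underside. Mouldings differ: the top is 24 to 37 mm above the origin and the slot 6 to 15 mm deep, unknown until felt. It gives 1 mm per 12 N; 20 N marks it.
- seat_b: another of three similar grey-green silicone divider seats in the drawer's middle row (shuffled), fixed, 66 x 104 mm (x, y). A closed-ended slot 7 mm wide (x), 84 long (y) is centred in the flat top. Origin: centre of the underside. Mouldings differ: the top is 24 to 37 mm above the origin and the slot 6 to 15 mm deep, unknown until felt. It gives 1 mm per 12 N; 20 N marks it.
- seat_c: third of three similar grey-green silicone divider seats in the drawer's middle row (shuffled), fixed, 66 x 104 mm (x, y). A closed-ended slot 7 mm wide (x), 84 long (y) is centred in the flat top. Origin: centre of the underside. Mouldings differ: the top is 24 to 37 mm above the origin and the slot 6 to 15 mm deep, unknown until felt. It gives 1 mm per 12 N; 20 N marks it.
- salt_cellar: pale ceramic salt cellar with a round bamboo lid, 73 mm across, 41 mm high (46 with its knob), in one of the three back cells. Origin: centre of its underside. The seat directly in front of it (about 100 mm nearer the drawer's front; the other seats are about 150 mm or more away) is the one to measure.
- drawer: slim white lacquered drawer, fixed on the worktop, 346 mm front to back (x), 392 mm wide at its 86 mm high front, which faces -x; other walls 70 mm high. Origin: centre of its underside. The tray base inside is 15 mm above the origin, the cell walls reach 39 mm. Front row: grinder, grater; middle: seats; back: cellar, jar, infuser.
- jar: closed frosted glass jar, 58 mm across, 54 mm high, in a back cell. Origin: centre of its underside.
- infuser: steel tea infuser basket with lid, 56 mm across (83 over its wire ears), 52 mm high, in a back cell. Origin: centre of its underside.
- grinder: stainless pepper grinder lying along y in the left front cell, 42 mm across, 130 mm long. Origin: on its underside, mid-length.
There are look-alikes about, which are no part of the job. Of the things that look like the gauge, the middle-sized one is meant.

How it is judged:
On the way:
1. the foot sits flat on the seat in front of the salt cellar, pressed with more than 5 N, with the pin standing on the bottom of its slot (((horizontal distance between seat_a and salt_cellar below 0.125 m and z of gauge in the frame of seat_a between 0.023 and 0.0263 m and x of gauge in the frame of seat_a between -0.004 and 0.004 m and y of gauge in the frame of seat_a between -0.042 and 0.042 m and value of joint pin between 0.0005 and 0.0035 m and angle between gauge's own z axis and vertical below 0.06 rad and contact force between gauge and seat_a above 5 N) or (horizontal distance between seat_b and salt_cellar below 0.125 m and z of gauge in the frame of seat_b between 0.032 and 0.0353 m and x of gauge in the frame of seat_b between -0.004 and 0.004 m and y of gauge in the frame of seat_b between -0.042 and 0.042 m and value of joint pin between 0.0075 and 0.0105 m and angle between gauge's own z axis and vertical below 0.06 rad and contact force between gauge and seat_b above 5 N) or (horizontal distance between seat_c and salt_cellar below 0.125 m and z of gauge in the frame of seat_c between 0.034 and 0.0373 m and x of gauge in the frame of seat_c between -0.004 and 0.004 m and y of gauge in the frame of seat_c between -0.042 and 0.042 m and value of joint pin between 0.004 and 0.007 m and angle between gauge's own z axis and vertical below 0.06 rad and contact force between gauge and seat_c above 5 N))), for 0.4 s.
At the end, for the whole second after the job is handed in: the gauge stands upright (within 0.08 rad) on the holder's ledges, inside its rim, released and at rest, and its red rider shows the depth of the slot in front of the salt cellar to within 1.5 mm (((horizontal distance between seat_a and salt_cellar below 0.125 m and value of joint rider between 0.0005 and 0.0035 m) or (horizontal distance between seat_b and salt_cellar below 0.125 m and value of joint rider between 0.0075 and 0.0105 m) or (horizontal distance between seat_c and salt_cellar below 0.125 m and value of joint rider between 0.004 and 0.007 m)) and z of gauge in the frame of holder between 0.0275 and 0.0325 m and x of gauge in the frame of holder between -0.012 and 0.012 m and y of gauge in the frame of holder between -0.016 and 0.016 m and angle between gauge's own z axis and vertical below 0.08 rad and linear speed of gauge below 0.02 m/s); the robot touches nothing.
It fails at once if the salt cellar, jar, infuser or grinder is shifted more than 20 mm or tipped over (distance of any of salt_cellar, jar, infuser, grinder from where it was at the start of the episode above 0.02 m or angle between any of salt_cellar, jar, infuser, grinder's own z axis and vertical above 0.35 rad).
It fails at once if the gauge is leaned on: more than 20 N on a silicone seat (contact force between gauge and seat_a above 20 N or contact force between gauge and seat_b above 20 N or contact force between gauge and seat_c above 20 N).
It fails at once if the gauge is dropped or rammed into its holder (more than 20 N) (contact force between gauge and holder above 20 N).
It fails at once if the hand knocks the drawer or a seat (more than 10 N) (contact force between any of the arm, the fingers and drawer above 10 N or contact force between any of the arm, the fingers and seat_a above 10 N or contact force between any of the arm, the fingers and seat_b above 10 N or contact force between any of the arm, the fingers and seat_c above 10 N).
It also fails if it takes over 54 s, if anything falls off the work surface, if the arm or the gripper's body presses on something with over 40 N, if the wrist force passes 120 N, or if a joint passes its speed limit or range.

## Working session

There is one attempt and no reset: what is moved stays moved. The work goes in short steps, Python scripts to look and compute and a shell command to move; the robot and the scene stay as the last step left them, time stands still between calls to the robot, and variables do not carry over. Pictures are saved under pics/ and viewed, at most 10 in all, crops included, and the job is handed in when it is done.

```bash
mkdir -p pics; ls
python3 - <<'E'
from station import ctrl, optics
import cv2,numpy as np
for n in("top","scene"):
    im,d=optics.get_image(n)
    cv2.imwrite(f"pics/{n}0.png",im[:,:,::-1]); np.save(f"{n}_d.npy",d); np.save(f"{n}_i.npy",im)
    p=optics.camera_params(n); print(n,np.round(p["mtx"],1).tolist(),np.round(p["extrinsics"],3).tolist())
o=ctrl.get_obs();print({k:np.round(v,3).tolist() for k,v in o.items()})
E
```

```text
pics
top [[413.9, 0.0, 276.3], [0.0, 413.9, 203.2], [0.0, 0.0, 1.0]] [[-0.006, -0.995, 0.099, 0.461], [-1.0, 0.005, -0.003, -0.029], [0.003, -0.099, -0.995, 1.221], [0.0, 0.0, 0.0, 1.0]]
scene [[381.4, 0.0, 279.6], [0.0, 381.4, 209.4], [0.0, 0.0, 1.0]] [[0.057, 0.776, -0.629, 1.142], [0.998, -0.052, 0.025, -0.074], [-0.013, -0.629, -0.777, 0.766], [0.0, 0.0, 0.0, 1.0]]
{'t': 0.1, 'q': [1.018, 0.053, 1.614, 0.0, 1.476, -0.119], 'dq': [0.002, -0.001, -0.004, -0.002, -0.001, 0.001], 'effort': [0.0, -39.491, -37.136, -0.0, 0.004, -0.0], 'tool_pos': [0.262, 0.567, 0.23], 'tool_rot': [-0.676, -3.067, 0.003], 'contact_force': [0.32, -0.331, 0.559], 'wrist_torque': [-0.023, -0.017, 0.002], 'grip_force': 0.0, 'opening': 0.085}
```

View pics/top0.png

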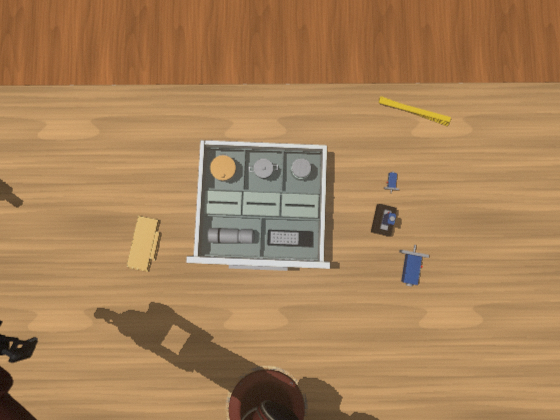

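View pics/scene0.png

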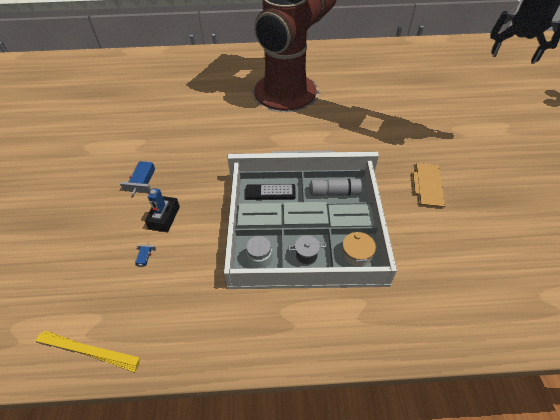

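The top view shows the bamboo-lidded salt cellar at (223,167) in the left back cell, so the seat to measure is the one at (224,203). There are three gauge-like items: a small one at (392,181), one standing in the holder at (388,219), and a large one lying at (412,268). The middle-sized one standing in the holder fits the description. I'll confirm that in a crop and measure.

```bash
cat > h.py <<'E'
import numpy as np
from station import optics
def pts(n,d):
    p=optics.camera_params(n);K=p["mtx"];v,u=np.indices(d.shape)
    c=np.stack([(u-K[0,2])/K[0,0]*d,(v-K[1,2])/K[1,1]*d,d],-1)
    E=np.array(p["extrinsics"]);return c@E[:3,:3].T+E[:3,3]
E
python3 - <<'E'
import numpy as np,cv2
from h import pts
im=np.load("top_i.npy");P=pts("top",np.load("top_d.npy"));hsv=cv2.cvtColor(im,cv2.COLOR_RGB2HSV);g=cv2.cvtColor(im,cv2.COLOR_RGB2GRAY)
def rep(nm,m):
    q=P[m];c=q.mean(0);r=cv2.minAreaRect(q[:,:2].astype(np.float32));print(nm,m.sum(),c.round(4),"z",np.percentile(q[:,2],[2,50,98]).round(3),"rect",np.round(r[0],4),np.round(r[1],4),round(r[2],1))
box=lambda a,b,c,d:(np.indices(g.shape)[1]>=a)&(np.indices(g.shape)[1]<b)&(np.indices(g.shape)[0]>=c)&(np.indices(g.shape)[0]<d)
rep("lid",box(205,242,150,188)&(hsv[...,1]>150)&(P[...,2]>.045))
rep("table",box(330,360,190,240))
seat=box(206,243,190,217)&(P[...,2]>.03); rep("seatbox",seat)
print(P[[195,203,211],224].round(4).tolist()); 
for s,a,b in(("L",208,241),("M",244,280),("R",282,319)):
    rep("slot"+s,box(a,b,197,212)&(g<75))
    print(P[193:216,(a+b)//2,2].round(3).tolist())
rep("holder",box(366,400,200,242)&(g<60)&(P[...,2]>.02))
blue=(hsv[...,0]>100)&(hsv[...,0]<130)&(hsv[...,1]>120)
for n,b in(("small",box(380,405,168,196)),("mid",box(375,402,205,235)),("big",box(398,430,240,295))): rep(n,b&blue&(P[...,2]>.01))
rep("midtop",box(375,402,205,235)&(P[...,2]>.085))
print(P[201:240:3,384].round(3)[:, 2],P[219,368:402,2].round(3).tolist())
a=cv2.resize(im[160:295,360:440],None,fx=4,fy=4,interpolation=2);b=cv2.resize(im[140:275,185:290],None,fx=4,fy=4,interpolation=2)
cv2.imwrite("pics/crop1.png",np.hstack([a,b])[:,:,::-1])
E
```

```text
<stdin>:5: RuntimeWarning: Mean of empty slice.
  ret = um.true_divide(
Traceback (most recent call last):
IndexError: index -1 is out of bounds for axis 0 with size 0
```

```bash
cat > m.py <<'E'
import numpy as np,cv2
from h import pts
im=np.load("top_i.npy");d=np.load("top_d.npy");P=pts("top",d);hsv=cv2.cvtColor(im,cv2.COLOR_RGB2HSV);g=cv2.cvtColor(im,cv2.COLOR_RGB2GRAY)
def rep(nm,m):
    m=m&(d>0)
    if m.sum()<3: print(nm,"none");return
    q=P[m];c=q.mean(0);r=cv2.minAreaRect(q[:,:2].astype(np.float32));print(nm,m.sum(),c.round(4),"z",np.percentile(q[:,2],[2,50,98]).round(3),"rect",np.round(r[0],4),np.round(r[1],4),round(r[2],1))
V,U=np.indices(g.shape)
box=lambda a,b,c,d:(U>=a)&(U<b)&(V>=c)&(V<d)
print("depth lid",P[167,215:232:4].round(3).tolist(),hsv[167,215])
rep("lid",box(205,242,150,188)&(hsv[...,1]>130)&(P[...,2]>.04))
rep("table",box(330,360,190,240))
rep("seat",box(206,243,190,217)&(P[...,2]>.03))
for s,a,b in(("L",208,241),("M",244,280),("R",282,319)):
    rep("slot"+s,box(a,b,197,212)&(g<75))
    c=(a+b)//2;print(P[193:216,c,2].round(3).tolist(),g[193:216,c].tolist())
rep("holder",box(366,400,200,242)&(g<60)&(P[...,2]>.02))
blue=(hsv[...,0]>100)&(hsv[...,0]<130)&(hsv[...,1]>120)
for n,b in(("small",box(380,405,168,196)),("mid",box(375,402,205,235)),("big",box(398,430,240,295))): rep(n,b&blue&(P[...,2]>.01))
rep("midtop",box(375,402,205,235)&(P[...,2]>.085))
rep("holderall",box(366,402,200,242)&(P[...,2]>.015)&(P[...,2]<.045))
a=cv2.resize(im[160:295,360:440],None,fx=4,fy=4,interpolation=2);b=cv2.resize(im[140:275,185:290],None,fx=4,fy=4,interpolation=2)
cv2.imwrite("pics/crop1.png",np.hstack([a,b])[:,:,::-1])
E
python3 m.py
```

```text
depth lid [[0.683, 0.142, 0.055], [0.682, 0.13, 0.056], [0.682, 0.119, 0.055], [0.682, 0.107, 0.058], [0.682, 0.096, 0.056]] [ 17 125 216]
lid 24 [0.7018 0.119  0.0562] z [0.052 0.057 0.061] rect [0.7005 0.1219] [0.0266 0.0534] 9.2
table 1496 [ 5.486e-01 -2.346e-01  4.000e-04] z [-0.004  0.     0.005] rect [ 0.5491 -0.2348] [0.0875 0.1466] 88.9
seat 848 [0.5813 0.1186 0.0399] z [0.033 0.04  0.045] rect [0.5813 0.1175] [0.1042 0.0766] 89.9
slotL 16 [0.585  0.1216 0.0265] z [0.023 0.026 0.03 ] rect [0.585  0.1274] [0.0637 0.0005] 89.3
[0.038, 0.038, 0.04, 0.041, 0.044, 0.038, 0.04, 0.039, 0.04, 0.029, 0.024, 0.04, 0.045, 0.036, 0.042, 0.041, 0.043, 0.043, 0.042, 0.039, 0.037, 0.044, 0.015] [177, 180, 182, 179, 180, 179, 180, 171, 136, 71, 105, 159, 181, 180, 181, 180, 181, 178, 181, 178, 164, 134, 145]
slotM 23 [0.5796 0.0165 0.0411] z [0.038 0.041 0.044] rect [0.5797 0.0152] [0.0716 0.0027] 87.1
[0.051, 0.05, 0.055, 0.054, 0.051, 0.051, 0.053, 0.055, 0.056, 0.051, 0.04, 0.043, 0.054, 0.049, 0.052, 0.05, 0.051, 0.051, 0.05, 0.053, 0.048, 0.051, 0.05] [174, 173, 173, 172, 171, 171, 174,
[... 359 characters left out ...]
70, 169, 171, 167, 168, 167, 155, 99, 66, 111, 169, 170, 169, 171, 172, 170, 171, 171, 169]
holder 257 [ 0.5292 -0.3364  0.0326] z [0.023 0.032 0.039] rect [ 0.5305 -0.3423] [0.0509 0.0817] 76.0
small 3 [ 0.6525 -0.3753  0.016 ] z [0.016 0.016 0.016] rect [ 0.6501 -0.3758] [0.0395 0.    ] 10.7
mid 8 [ 0.5315 -0.343   0.096 ] z [0.093 0.096 0.099] rect [ 0.5316 -0.3432] [0.0107 0.0238] 79.5
big 293 [ 0.3893 -0.4189  0.0279] z [0.023 0.028 0.032] rect [ 0.3899 -0.4195] [0.0361 0.0766] 77.9
midtop 92 [ 0.5298 -0.3449  0.0963] z [0.087 0.096 0.103] rect [ 0.5297 -0.346 ] [0.0206 0.0289] 76.2
holderall 415 [ 0.5299 -0.3393  0.0323] z [0.019 0.033 0.04 ] rect [ 0.5311 -0.3437] [0.0535 0.0843] 76.4
```

View pics/crop1.png

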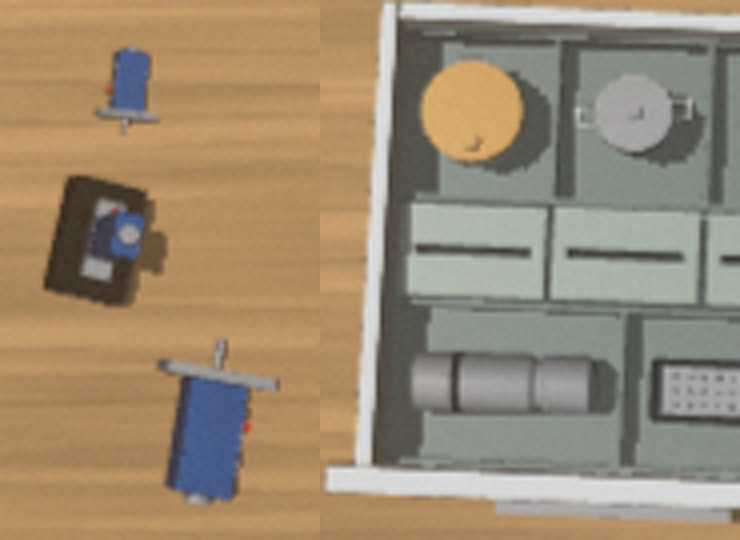

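The standing gauge at crop (115,240) is middle-sized: its barrel measures 29 x 21 mm against the stated 30 x 20. The lying ones are clearly bigger and smaller. The left seat's top is at z 0.040, and its slot is 0.098 m in front of the lidded cellar. Moving over the gauge.

```bash
python3 -m handwheel '[{"roll":-0.095},{"roll":-0.095},{"tx":-20,"ty":-34},{"tx":-20,"ty":-34},{"tx":-20,"ty":-34},{"tx":-20,"ty":-34},{"tx":-20,"ty":-34},{"tx":-20,"ty":-34},{"tx":-20,"ty":-34},{"tx":-20,"ty":-34},{"tx":-20,"ty":-34},{"tx":-20,"ty":-34}]' 60; python3 -m handwheel '[{"tx":-20,"ty":-34},{"tx":-20,"ty":-34},{"tx":-20,"ty":-34},{"tx":-20,"ty":-34},{"tx":-20,"ty":-34},{"tx":-20,"ty":-34},{"tx":-20,"ty":-34},{"tx":-20,"ty":-34},{"tx":-20,"ty":-34},{"tx":-20,"ty":-34}]'
```

```text
$[0]: bad value
$[0]: bad value
```

```bash
python3 -m handwheel '[{"tx":0,"ty":0,"tz":0,"roll":-0.095},{"tx":0,"ty":0,"tz":0,"roll":-0.095},{"tx":-20,"ty":-34,"tz":0,"roll":0},{"tx":-20,"ty":-34,"tz":0,"roll":0},{"tx":-20,"ty":-34,"tz":0,"roll":0},{"tx":-20,"ty":-34,"tz":0,"roll":0},{"tx":-20,"ty":-34,"tz":0,"roll":0},{"tx":-20,"ty":-34,"tz":0,"roll":0},{"tx":-20,"ty":-34,"tz":0,"roll":0},{"tx":-20,"ty":-34,"tz":0,"roll":0},{"tx":-20,"ty":-34,"tz":0,"roll":0},{"tx":-20,"ty":-34,"tz":0,"roll":0}]' 60
```

```text
t: 1.1
tool_pos: [0.3745, 0.1871, 0.2309]
tool_rot: [0.381, 3.118, -0.0]
contact_force: [1.1, -0.5, -0.2]
opening: 0.0599
grip_force: 0.0
```

```bash
python3 -m handwheel '[{"tx":-20,"ty":-34,"tz":0,"roll":0},{"tx":-20,"ty":-34,"tz":0,"roll":0},{"tx":-20,"ty":-34,"tz":0,"roll":0},{"tx":-20,"ty":-34,"tz":0,"roll":0},{"tx":-20,"ty":-34,"tz":0,"roll":0},{"tx":-20,"ty":-34,"tz":0,"roll":0},{"tx":-20,"ty":-34,"tz":0,"roll":0},{"tx":-20,"ty":-34,"tz":0,"roll":0},{"tx":-20,"ty":-34,"tz":0,"roll":0},{"tx":-20,"ty":-34,"tz":0,"roll":0},{"tx":-20,"ty":-34,"tz":0,"roll":0},{"tx":0,"ty":0,"tz":0,"roll":0}]'
python3 - <<'E'
from station import ctrl, optics
import cv2,numpy as np
o=ctrl.get_obs();print(np.round(o["tool_pos"],4),np.round(o["tool_rot"],4))
im,d=optics.get_image("wrist");p=optics.camera_params("wrist");print({k:np.round(v,3).tolist() if not isinstance(v,str) else v for k,v in p.items()})
np.savez("w1.npz",im=im,d=d,pos=o["tool_pos"],rot=o["tool_rot"]);cv2.imwrite("pics/w1.png",im[:,:,::-1])
E
```

```text
t: 2.1
tool_pos: [0.4983, -0.2326, 0.2301]
tool_rot: [-0.39, -3.116, 0.003]
contact_force: [-0.6, 0.1, 0.1]
opening: 0.0596
grip_force: 0.0
[ 0.4983 -0.2326  0.2301] [-3.9020e-01 -3.1161e+00  2.6000e-03]
{'mtx': [[325.192, 0.0, 280.821], [0.0, 325.192, 206.11], [0.0, 0.0, 1.0]], 'tool_from_camera': [[0.001, -0.954, -0.301, 0.076], [1.0, 0.001, 0.001, -0.0], [-0.0, -0.301, 0.954, -0.143], [0.0, 0.0, 0.0, 1.0]]}
```

View pics/w1.png

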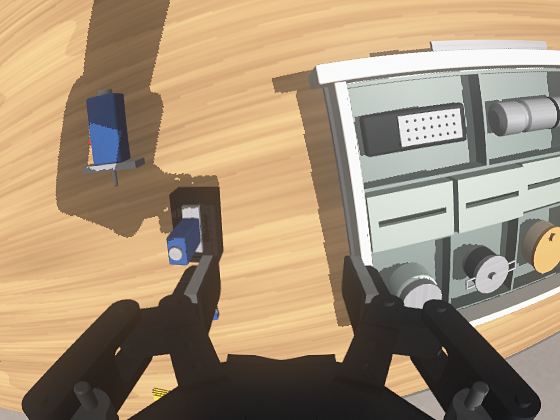

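The wrist view shows the gauge with its button at (176,254) in the holder (195,220), the big look-alike at (108,130), and the cellar at (550,240). I'll project these to world coordinates.

```bash
cat >> h.py <<'E'
def wpts(w):
    from scipy.spatial.transform import Rotation as R
    p=optics.camera_params("wrist");K=p["mtx"];d=w["d"];v,u=np.indices(d.shape)
    x=(u-K[0,2])/K[0,0];y=(v-K[1,2])/K[1,1];t=np.hypot(x,y)+1e-9
    s=np.tan(t)/t*d;c=np.stack([x*s,y*s,d],-1)
    T=np.array(p["tool_from_camera"]);q=c@T[:3,:3].T+T[:3,3]
    return q, q@R.from_rotvec(w["rot"]).as_matrix().T+w["pos"]
E
cat > m2.py <<'E'
import numpy as np,cv2,sys
from h import wpts
w=np.load(sys.argv[1]);im=w["im"];Q,P=wpts(w);ok=w["d"]>0;V,U=np.indices(ok.shape)
def rep(n,m):
    m=m&ok
    if m.sum()<4: print(n,"none");return
    q=P[m];r=cv2.minAreaRect(q[:,:2].astype(np.float32));print(n,m.sum(),"z",np.percentile(q[:,2],[5,50,95]).round(4),"med",np.median(q,0).round(4),"rect",np.round(r[0],4),np.round(r[1],4),round(r[2],1))
near=np.hypot(P[...,0]-.530,P[...,1]+.345)<.06
rep("top",near&(P[...,2]>.092)); rep("holder",near&(P[...,2]>.022)&(P[...,2]<.042))
rep("rim",near&(P[...,2]>.030)&(P[...,2]<.042))
g=cv2.cvtColor(im,cv2.COLOR_RGB2GRAY);rep("foot",near&(g>140)&(P[...,2]>.026)&(P[...,2]<.048))
rep("table",(P[...,0]>.45)&(P[...,0]<.6)&(P[...,1]<-.22)&(P[...,1]>-.26))
E
python3 m2.py w1.npz
```

```text
top 565 z [0.0935 0.0964 0.1018] med [ 0.5267 -0.3435  0.0964] rect [ 0.5284 -0.3454] [0.0203 0.0302] 76.7
holder 1997 z [0.0257 0.0342 0.0369] med [ 0.5108 -0.3354  0.0342] rect [ 0.5298 -0.3435] [0.0523 0.0853] 76.7
rim 1623 z [0.0303 0.035  0.0371] med [ 0.5106 -0.3362  0.035 ] rect [ 0.5298 -0.3435] [0.0523 0.0853] 76.7
foot 232 z [0.0348 0.0363 0.0374] med [ 0.5113 -0.3419  0.0363] rect [ 0.5363 -0.3498] [0.0234 0.0701] 74.8
table 15516 z [0.     0.313  0.3308] med [ 0.4856 -0.2403  0.313 ] rect [ 0.525 -0.24 ] [0.04   0.1499] 90.0
```

```bash
python3 -m handwheel '[{"tx":0,"ty":0,"tz":0,"roll":-0.017},{"tx":-18.4,"ty":-34.3,"tz":0,"roll":0},{"tx":-18.4,"ty":-34.3,"tz":0,"roll":0},{"tx":-18.4,"ty":-34.3,"tz":0,"roll":0},{"tx":0,"ty":0,"tz":35,"roll":0},{"tx":0,"ty":0,"tz":35,"roll":0},{"tx":0,"ty":0,"tz":35,"roll":0},{"tx":0,"ty":0,"tz":0,"roll":0}]'
python3 - <<'E'
from station import ctrl, optics
import cv2,numpy as np
o=ctrl.get_obs();print(np.round(o["tool_pos"],4),np.round(o["tool_rot"],4))
im,d=optics.get_image("wrist")
np.savez("w2.npz",im=im,d=d,pos=o["tool_pos"],rot=o["tool_rot"]);cv2.imwrite("pics/w2.png",im[:,:,::-1])
E
python3 m2.py w2.npz
```

```text
t: 2.82
tool_pos: [0.5243, -0.3349, 0.1174]
tool_rot: [-0.351, -3.109, -0.013]
contact_force: [-1.2, 1.4, -1.6]
opening: 0.0601
grip_force: 0.0
[ 0.5243 -0.3349  0.1174] [-0.3509 -3.1091 -0.0133]
top 37645 z [0.1286 0.1988 0.2194] med [ 0.5127 -0.346   0.1988] rect [ 0.5235 -0.3423] [0.1177 0.041 ] 76.8
holder 4937 z [0.0293 0.0348 0.0368] med [ 0.5119 -0.3373  0.0348] rect [ 0.5297 -0.344 ] [0.0521 0.0843] 75.8
rim 4312 z [0.0302 0.0351 0.0368] med [ 0.5122 -0.3376  0.0351] rect [ 0.5297 -0.344 ] [0.0521 0.0843] 75.8
foot 545 z [0.035  0.0364 0.0375] med [ 0.5082 -0.3412  0.0364] rect [ 0.5348 -0.3447] [0.0395 0.0674] 62.9
table 7292 z [-0.0005  0.0006  0.0017] med [ 0.5176 -0.2405  0.0006] rect [ 0.525 -0.24 ] [0.1499 0.04  ] 0.0
```

View pics/w2.png

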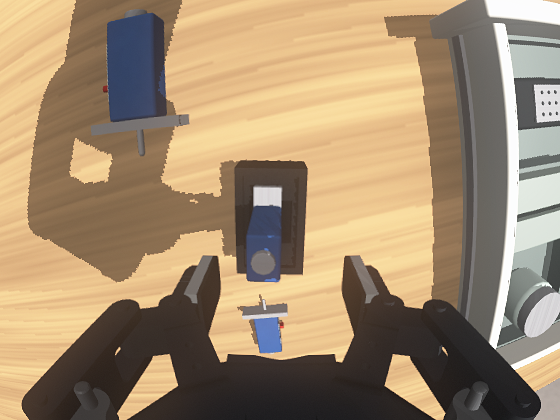

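The gauge is at (263,240), below and between the fingers. I'll compute the remaining offset in tool axes.

```bash
cat > m3.py <<'E'
import numpy as np,cv2,sys
from h import wpts
from scipy.spatial.transform import Rotation as R
from station import ctrl
w=np.load(sys.argv[1]);im=w["im"];Q,P=wpts(w);ok=w["d"]>0;V,U=np.indices(ok.shape)
hsv=cv2.cvtColor(im,cv2.COLOR_RGB2HSV)
m=ok&(U>225)&(U<300)&(V>170)&(V<290)&(np.abs(P[...,2]-.096)<.004)&(hsv[...,0]>95)&(hsv[...,0]<130)&(hsv[...,1]>100)
r=cv2.minAreaRect(P[m][:,:2].astype(np.float32));print(m.sum(),"world",np.round(r[0],4),np.round(r[1],4),r[2])
r=cv2.minAreaRect(Q[m][:,:2].astype(np.float32));print("tool mm",np.round(r[0],4)*1e3,np.round(r[1],4),r[2])
o=ctrl.get_obs();print(np.round(o["tool_pos"],4),R.from_rotvec(o["tool_rot"]).as_matrix().round(4).tolist())
E
python3 m3.py w2.npz
```

```text
141 world [ 0.5284 -0.3462] [0.0166 0.0298] 78.15706634521484
tool mm [ -6.9 -10.2] [0.0166 0.0298] 88.96591186523438
[ 0.5259 -0.3362  0.1214] [[-0.9748, 0.2229, -0.0078], [0.2228, 0.9748, 0.0067], [0.0091, 0.0048, -0.9999]]
```

```bash
python3 -m handwheel '[{"tx":-4.6,"ty":-9,"tz":0,"roll":0},{"tx":0,"ty":0,"tz":0,"roll":0},{"tx":0,"ty":0,"tz":20,"roll":0},{"tx":0,"ty":0,"tz":20,"roll":0},{"tx":0,"ty":0,"tz":20,"roll":0},{"tx":0,"ty":0,"tz":0,"roll":0},{"tx":0,"ty":0,"tz":0,"roll":0},{"tx":0,"ty":0,"tz":0,"roll":0}]'
python3 -c "
from station import ctrl
import numpy as np
o=ctrl.get_obs();print(np.round(o['tool_pos'],4),np.round(o['tool_rot'],4))"
```

```text
t: 3.53
tool_pos: [0.5326, -0.3509, 0.0695]
tool_rot: [0.355, 3.118, -0.004]
contact_force: [-0.1, 0.3, 0.5]
opening: 0.0601
grip_force: 0.0
[ 0.5326 -0.3509  0.0695] [ 0.3549  3.1176 -0.004 ]
```

```bash
python3 -m handwheel '[{"tx":0,"ty":0,"tz":0,"roll":0},{"tx":0,"ty":0,"tz":0,"roll":0},{"tx":0,"ty":0,"tz":0,"roll":0}]'
```

```text
t: 3.78
tool_pos: [0.5318, -0.3503, 0.0679]
tool_rot: [0.355, 3.119, -0.002]
contact_force: [0.5, -0.3, -0.0]
opening: 0.0603
grip_force: 0.0
```

```bash
python3 -m handwheel '[{"tx":4.3,"ty":3.4,"tz":0,"roll":0},{"tx":0,"ty":0,"tz":8,"roll":0},{"tx":0,"ty":0,"tz":8,"roll":0},{"tx":0,"ty":0,"tz":0,"roll":0},{"tx":0,"ty":0,"tz":0,"roll":0},{"tx":0,"ty":0,"tz":0,"roll":0},{"tx":0,"ty":0,"tz":0,"roll":0}]'
```

```text
t: 4.37
tool_pos: [0.5277, -0.3455, 0.0504]
tool_rot: [0.356, 3.121, -0.0]
contact_force: [0.3, -0.2, 0.1]
opening: 0.0599
grip_force: 0.0
```

```bash
python3 -m handwheel '[{"tx":0,"ty":0,"tz":0,"roll":0},{"tx":0,"ty":0,"tz":0,"roll":0},{"tx":0,"ty":0,"tz":0,"roll":0},{"tx":0,"ty":0,"tz":0,"roll":0},{"tx":0,"ty":0,"tz":0,"roll":0},{"tx":0,"ty":0,"tz":0,"roll":0},{"tx":0,"ty":0,"tz":0,"roll":0},{"tx":0,"ty":0,"tz":0,"roll":0}]' 12 60
python3 -c "
from station import ctrl
import numpy as np
o=ctrl.get_obs();print(np.round(o['tool_pos'],4),np.round(o['tool_rot'],4))"
```

```text
t: 5.03
tool_pos: [0.5278, -0.3455, 0.0506]
tool_rot: [0.355, 3.121, -0.0]
contact_force: [-0.6, 0.4, 1.5]
opening: 0.0195
grip_force: 59.8
[ 0.5278 -0.3455  0.0506] [ 3.554e-01  3.121e+00 -5.000e-04]
```

```bash
python3 -m handwheel '[{"tx":0,"ty":0,"tz":-5,"roll":0},{"tx":0,"ty":0,"tz":-15,"roll":0},{"tx":0,"ty":0,"tz":-20,"roll":0},{"tx":0,"ty":0,"tz":-20,"roll":0},{"tx":0,"ty":0,"tz":-20,"roll":0},{"tx":0,"ty":0,"tz":-20,"roll":0},{"tx":0,"ty":0,"tz":-20,"roll":0},{"tx":0,"ty":0,"tz":0,"roll":0},{"tx":0,"ty":0,"tz":0,"roll":0},{"tx":0,"ty":0,"tz":0,"roll":0},{"tx":0,"ty":0,"tz":0,"roll":0}]'
python3 - <<'E'
from station import ctrl, optics
import cv2,numpy as np
o=ctrl.get_obs();print(np.round(o["tool_pos"],4),np.round(o["tool_rot"],4))
im,d=optics.get_image("wrist")
np.savez("w3.npz",im=im,d=d,pos=o["tool_pos"],rot=o["tool_rot"]);cv2.imwrite("pics/w3.png",im[:,:,::-1])
E
```

```text
t: 5.95
tool_pos: [0.5267, -0.3446, 0.1681]
tool_rot: [-0.355, -3.119, -0.003]
contact_force: [-0.4, 0.1, -1.2]
opening: 0.0194
grip_force: 59.6
[ 0.5267 -0.3446  0.1681] [-3.5510e-01 -3.1185e+00 -3.0000e-03]
```

View pics/w3.png

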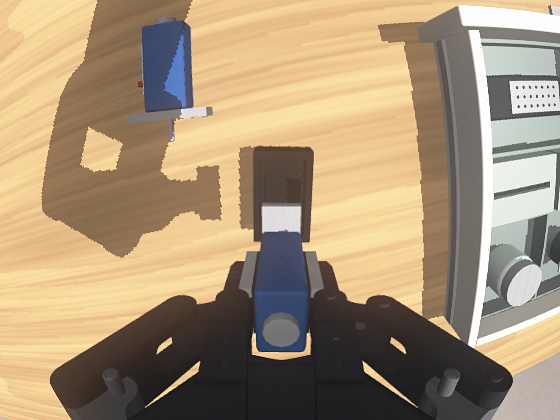

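```bash
python3 -m handwheel '[{"tx":0,"ty":0,"tz":0,"roll":-0.0885},{"tx":0,"ty":0,"tz":0,"roll":-0.0885},{"tx":-3.5,"ty":26,"tz":0,"roll":0},{"tx":-3.5,"ty":35,"tz":0,"roll":0},{"tx":-3.5,"ty":35,"tz":0,"roll":0},{"tx":-3.5,"ty":35,"tz":0,"roll":0},{"tx":-3.5,"ty":35,"tz":0,"roll":0},{"tx":-3.5,"ty":35,"tz":0,"roll":0},{"tx":-3.5,"ty":35,"tz":0,"roll":0},{"tx":-3.5,"ty":35,"tz":0,"roll":0},{"tx":-3.5,"ty":35,"tz":0,"roll":0},{"tx":-3.5,"ty":35,"tz":0,"roll":0}]'
python3 -m handwheel '[{"tx":0,"ty":35,"tz":0,"roll":0},{"tx":0,"ty":35,"tz":0,"roll":0},{"tx":0,"ty":33,"tz":0,"roll":0},{"tx":0,"ty":20,"tz":0,"roll":0},{"tx":0,"ty":0,"tz":0,"roll":0},{"tx":0,"ty":0,"tz":0,"roll":0},{"tx":0,"ty":0,"tz":0,"roll":0},{"tx":0,"ty":0,"tz":0,"roll":0}]'
python3 - <<'E'
from station import ctrl, optics
import cv2,numpy as np
o=ctrl.get_obs();print(np.round(o["tool_pos"],4),np.round(o["tool_rot"],4))
im,d=optics.get_image("wrist")
np.savez("w4.npz",im=im,d=d,pos=o["tool_pos"],rot=o["tool_rot"]);cv2.imwrite("pics/w4.png",im[:,:,::-1])
E
```

```text
t: 7.0
tool_pos: [0.5787, -0.0047, 0.1688]
tool_rot: [-0.078, -3.138, -0.0]
contact_force: [0.7, 0.1, -1.0]
opening: 0.0193
grip_force: 59.5
t: 7.67
tool_pos: [0.5854, 0.1152, 0.1696]
tool_rot: [-0.08, -3.139, 0.001]
contact_force: [-0.2, -1.4, -0.7]
opening: 0.0193
grip_force: 59.5
[0.5854 0.1152 0.1696] [-8.0300e-02 -3.1394e+00  8.0000e-04]
```

View pics/w4.png

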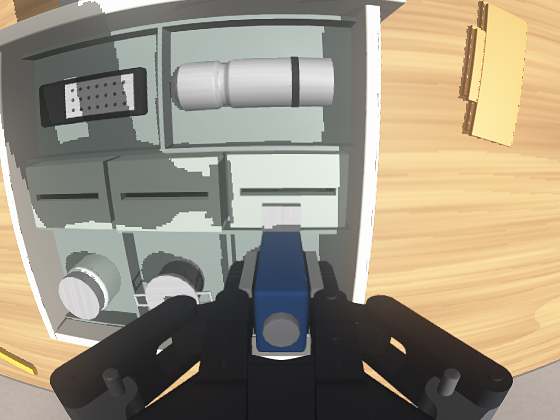

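The slot of the left seat shows at rows ~187–195, cols 240–337, just ahead of the foot at (281,215). The cellar is behind the gripper. I'll measure the slot and the gauge foot together in the tool frame.

```bash
cat > m4.py <<'E'
import numpy as np,cv2,sys
from h import wpts
from station import ctrl
from scipy.spatial.transform import Rotation as R
w=np.load(sys.argv[1]);im=w["im"];Q,P=wpts(w);ok=w["d"]>0;V,U=np.indices(ok.shape);g=cv2.cvtColor(im,cv2.COLOR_RGB2GRAY)
# gauge foot: near tool axis, tool z 10..30mm
m=ok&(U>258)&(U<304)&(V>190)&(V<240)&(Q[...,2]>.005)&(Q[...,2]<.03)
q=Q[m]*1e3;print("foot n",m.sum(),"toolx",np.percentile(q[:,0],[1,50,99]).round(1),"y",np.percentile(q[:,1],[1,50,99]).round(1),"z",np.percentile(q[:,2],[5,50,95]).round(1))
for c in (268,281,295):
    r=V[:,c][m[:,c]];print("foot col",c,r.min(),r.max(),(Q[r.min(),c]*1e3).round(1),(Q[r.max(),c]*1e3).round(1))
hsv=cv2.cvtColor(im,cv2.COLOR_RGB2HSV)
b=ok&(U>240)&(U<320)&(V>225)&(V<360)&(hsv[...,0]>95)&(hsv[...,0]<130)&(hsv[...,1]>100)
q=Q[b]*1e3;print("barrel x",np.percentile(q[:,0],[1,99]).round(1),"y",np.percentile(q[:,1],[1,99]).round(1),"z",np.percentile(q[:,2],[1,99]).round(1))
top=b&(Q[...,2]<np.percentile(q[:,2],1)/1e3+.004);q=Q[top]*1e3;print("barreltop x",np.percentile(q[:,0],[1,99]).round(1),"y",np.percentile(q[:,1],[1,99]).round(1))
# seat top plane & slot
st=ok&(U>232)&(U<338)&(V>158)&(V<225)&(np.abs(P[...,2]-.040)<.006)
zt=np.median(P[st][:,2]);print("seat z",zt.round(4),"tool z",np.median(Q[st][:,2]).round(4))
for c in (248,256,315,325,333):
    col=g[165:215,c].astype(float);print(c,[f"{v}:{g[v,c]}:{P[v,c,2]*1e3:.0f}:{Q[v,c,0]*1e3:.1f}" for v in range(183,201)])
o=ctrl.get_obs();print(np.round(o["tool_pos"],4),R.from_rotvec(o["tool_rot"]).as_matrix().round(4).tolist())
E
python3 m4.py w4.npz
```

```text
foot n 1331 toolx [12.9 19.4 26.9] y [-9.9 -0.1  9.6] z [ 7.5 14.3 17.9]
foot col 268 203 237 [26.6 -6.9 20.2] [13.6 -6.5  5.3]
foot col 281 203 237 [26.4 -0.1 20.9] [13.6 -0.1  5.3]
foot col 295 203 236 [26.4  7.3 21. ] [13.2  7.   7.5]
barrel x [-14.6  14.5] y [-9.8  9.4] z [-46.6  -3.1]
barreltop x [-15.   14.1] y [-9.8  9.5]
seat z 0.0405 tool z 0.1292
248 ['183:226:40:11.4', '184:226:40:10.4', '185:226:40:9.4', '186:228:40:8.5', '187:216:41:8.1', '188:130:40:6.8', '189:78:27:2.5', '190:77:28:1.7', '191:81:27:0.6', '192:111:28:-0.0', '193:119:32:0.1', '194:114:34:-0.2', '195:152:37:-0.3', '196:217:40:-0.3', '197:228:40:-1.2', '198:226:41:-2.1', '199:225:41:-2.9', '200:225:40:-4.0']
256 ['183:226:41:11.6', '184:226:40:10.4', '185:226:41:9.7', '186:229:40:8.5', '187:215:40:7.8', '188:129:27:3.4', '189:77:26:2.2', '190:77:27:1.6', '191:84:26:0.5', '192:112:28:-0.1', '193:120:31:-0.3', '194:115:35:0.0', '195:154:36:-0.5', '196:217:41:-0.1', '197:228:40:-1.4', '198:227:42:-1.8', '199:226:39:-3.4', '200:226:41:-3.9']
315 ['183:232:40:11.4', '184:232:40:10.5', '185:232:39:9.3', '186:235
[... 340 characters left out ...]
:8.8', '187:228:42:8.3', '188:112:26:3.5', '189:91:27:2.8', '190:90:26:1.6', '191:93:27:0.9', '192:125:28:-0.0', '193:123:31:-0.1', '194:117:34:-0.3', '195:171:39:0.4', '196:238:41:-0.0', '197:233:41:-1.0', '198:232:41:-1.9', '199:232:41:-2.9', '200:232:42:-3.5']
333 ['183:234:42:11.8', '184:234:40:10.6', '185:234:40:9.8', '186:237:39:8.6', '187:232:40:7.9', '188:102:27:3.7', '189:81:26:2.5', '190:84:27:1.8', '191:96:27:0.9', '192:123:30:0.8', '193:122:32:0.2', '194:119:35:0.3', '195:169:38:0.2', '196:239:40:-0.4', '197:234:40:-1.2', '198:233:39:-2.4', '199:232:41:-2.8', '200:232:41:-3.6']
[0.5855 0.1151 0.1699] [[-0.9987, 0.0514, -0.0007], [0.0514, 0.9987, -0.0003], [0.0007, -0.0004, -1.0]]
```

Slot centre is at tool x +3.6 and gauge centre at −0.4, so I'll shift +4 mm. I'll also shift y +5 mm, go down 75 mm and recheck.

```bash
python3 -m handwheel '[{"tx":4,"ty":5,"tz":0,"roll":0},{"tx":0,"ty":0,"tz":25,"roll":0},{"tx":0,"ty":0,"tz":25,"roll":0},{"tx":0,"ty":0,"tz":15,"roll":0},{"tx":0,"ty":0,"tz":10,"roll":0},{"tx":0,"ty":0,"tz":0,"roll":0},{"tx":0,"ty":0,"tz":0,"roll":0},{"tx":0,"ty":0,"tz":0,"roll":0},{"tx":0,"ty":0,"tz":0,"roll":0},{"tx":0,"ty":0,"tz":0,"roll":0}]'
python3 - <<'E'
from station import ctrl, optics
import cv2,numpy as np
o=ctrl.get_obs();print(np.round(o["tool_pos"],4),np.round(o["tool_rot"],4))
im,d=optics.get_image("wrist")
np.savez("w5.npz",im=im,d=d,pos=o["tool_pos"],rot=o["tool_rot"]);cv2.imwrite("pics/w5.png",im[:,:,::-1])
E
```

```text
t: 8.55
tool_pos: [0.5829, 0.1215, 0.0969]
tool_rot: [0.078, 3.138, 0.0]
contact_force: [-0.1, -0.5, -1.7]
opening: 0.0194
grip_force: 59.6
[0.5829 0.1215 0.0969] [7.830e-02 3.138e+00 5.000e-04]
```

View pics/w5.png

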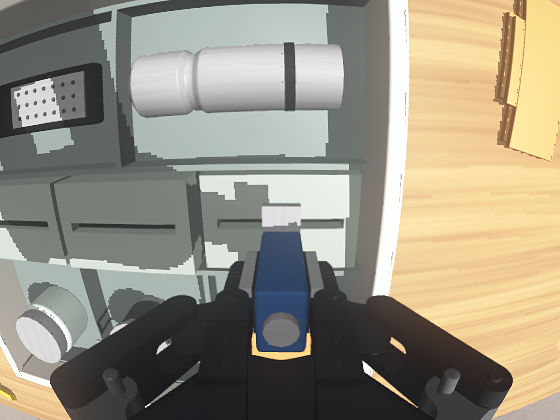

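The slot is now at row ~223, cols 218–343, running under the foot (281,215). I'll measure the slot edges against the gauge again.

Run:
```python
import numpy as np
from h import wpts
from station import ctrl
import cv2
w=np.load("w5.npz");im=w["im"];Q,P=wpts(w);g=cv2.cvtColor(im,cv2.COLOR_RGB2GRAY)
for c in (226,240,250,312,325,336):
    print(c,[f"{v}:{g[v,c]}:{P[v,c,2]*1e3:.0f}:{Q[v,c,0]*1e3:.1f}" for v in range(214,232)])
print("foot",(Q[204:236:3,281]*1e3).round(1).tolist())
print(ctrl.get_obs()["tool_pos"])
```

```text
226 ['214:130:40:7.9', '215:129:41:7.5', '216:130:41:6.7', '217:131:41:6.3', '218:122:40:5.2', '219:86:27:-0.4', '220:56:27:-1.0', '221:72:28:-1.6', '222:105:30:-1.5', '223:118:31:-1.9', '224:117:34:-1.6', '225:115:35:-1.8', '226:116:36:-2.2', '227:115:38:-2.2', '228:117:39:-2.5', '229:125:41:-2.5', '230:129:41:-3.1', '231:129:41:-4.0']
240 ['214:130:40:7.7', '215:130:40:7.3', '216:130:40:6.4', '217:132:41:6.0', '218:117:41:5.4', '219:77:40:4.5', '220:59:26:-1.3', '221:73:27:-1.7', '222:103:27:-2.5', '223:119:29:-2.5', '224:117:32:-2.1', '225:117:34:-2.2', '226:116:36:-1.9', '227:116:240:76.5', '228:117:40:-2.0', '229:125:40:-2.7', '230:130:40:-3.6', '231:129:41:-3.7']
250 ['214:131:42:8.6', '215:131:40:7.3', '216:132:40:6.6', '217:133:40:5.8', '218:118:41:5.4', '219:79:40:4.5', '220:61:27:-1.1', '221:74:28:-1.5', '222:104:27:-2.6', '223:119:30:-2.3', '224:118:31:-2.5', '225:117:32:-2.8', '226:117:34:-2.8', '227:117:37:-2.5', '228:120:38:-2.6', '229:127:41:-2.3', '230:130:40:-3.2', '231:129:40:-4.1']
312 ['214:234:41:8.3', '215:234:40:7.4', '216:234:40:6.7', '217:237:41:6.1', '218:21
[... 494 characters left out ...]
-1.1', '227:122:39:-1.7', '228:159:41:-1.6', '229:223:41:-2.0', '230:236:41:-2.9', '231:234:41:-3.8']
336 ['214:236:40:7.8', '215:236:41:7.4', '216:237:41:6.9', '217:241:41:6.2', '218:198:26:0.3', '219:86:26:-0.7', '220:75:26:-1.3', '221:99:27:-1.7', '222:122:30:-1.6', '223:128:31:-1.6', '224:126:33:-1.6', '225:126:35:-1.6', '226:125:38:-1.4', '227:120:39:-1.5', '228:163:40:-1.8', '229:228:41:-2.2', '230:236:40:-3.4', '231:235:41:-3.8']
foot [[26.6, -0.1, 18.5], [26.0, -0.1, 15.4], [24.4, -0.1, 15.4], [22.9, -0.1, 14.8], [21.4, -0.1, 14.6], [19.6, -0.1, 14.9], [18.2, -0.1, 14.3], [16.4, -0.1, 14.5], [14.8, -0.1, 14.4], [13.2, -0.1, 14.2], [13.5, -0.1, 9.4]]
[0.58274375 0.12156735 0.09667233]
```

```bash
python3 -m handwheel '[{"tx":1.9,"ty":0,"tz":0,"roll":0},{"tx":0,"ty":0,"tz":6,"roll":0},{"tx":0,"ty":0,"tz":6,"roll":0},{"tx":0,"ty":0,"tz":4,"roll":0},{"tx":0,"ty":0,"tz":0,"roll":0},{"tx":0,"ty":0,"tz":0,"roll":0},{"tx":0,"ty":0,"tz":0,"roll":0},{"tx":0,"ty":0,"tz":0,"roll":0},{"tx":0,"ty":0,"tz":0,"roll":0}]'
for i in 1 2 3; do python3 -m handwheel '[{"tx":0,"ty":0,"tz":0,"roll":0}]' | grep -E "pos|contact"; done
python3 - <<'E'
from station import ctrl, optics
import numpy as np,cv2
from h import wpts
o=ctrl.get_obs();im,d=optics.get_image("wrist");w=dict(im=im,d=d,pos=o["tool_pos"],rot=o["tool_rot"])
Q,P=wpts(w);g=cv2.cvtColor(im,cv2.COLOR_RGB2GRAY);cv2.imwrite("pics/w6.png",im[:,:,::-1])
for c in (230,240,318,330,340):
    v=np.arange(215,255);z=P[v,c,2]; t=(np.abs(z-.0405)<.003); s=v[(z<.036)&(z>.02)]
    print(c,s.min(),s.max(),"edges",(Q[s.min()-1,c]*1e3).round(1),(Q[s.max()+2,c]*1e3).round(1))
print(o["tool_pos"])
E
```

```text
t: 9.35
tool_pos: [0.5803, 0.1216, 0.0796]
tool_rot: [0.078, 3.14, 0.0]
contact_force: [-0.5, -0.5, -1.3]
opening: 0.0192
grip_force: 59.6
tool_pos: [0.5802, 0.1216, 0.0796]
contact_force: [-0.0, 1.0, -2.1]
tool_pos: [0.5802, 0.1216, 0.0795]
contact_force: [0.0, -0.2, -1.4]
tool_pos: [0.5801, 0.1216, 0.0795]
contact_force: [-0.2, -0.4, -1.5]
230 233 240 edges [  2.5 -31.   38.7] [ -5.2 -31.8  41.1]
240 233 240 edges [  2.5 -24.9  39. ] [ -5.  -25.5  40.9]
318 233 239 edges [ 2.3 22.5 39.5] [-4.6 23.  41.7]
330 233 239 edges [ 2.4 29.8 39.1] [-4.7 30.6 41.9]
340 233 239 edges [ 2.4 36.  39.2] [-5.1 37.1 42.6]
[0.58008187 0.12160426 0.07945063]
```

```bash
python3 -m handwheel '[{"tx":-0.6,"ty":0,"tz":0,"roll":0},{"tx":0,"ty":0,"tz":0,"roll":0},{"tx":0,"ty":0,"tz":2,"roll":0},{"tx":0,"ty":0,"tz":2,"roll":0},{"tx":0,"ty":0,"tz":0,"roll":0},{"tx":0,"ty":0,"tz":0,"roll":0}]'
for i in 1 2 3 4; do python3 -m handwheel '[{"tx":0,"ty":0,"tz":0,"roll":0}]' | grep -E "pos|contact"; done
```

```text
t: 10.15
tool_pos: [0.5803, 0.1215, 0.0749]
tool_rot: [-0.078, -3.14, 0.0]
contact_force: [0.7, -0.7, -1.7]
opening: 0.0191
grip_force: 59.6
tool_pos: [0.5805, 0.1216, 0.0752]
contact_force: [0.7, 0.2, -2.2]
tool_pos: [0.5807, 0.1216, 0.0754]
contact_force: [-0.1, -0.5, -2.0]
tool_pos: [0.5807, 0.1216, 0.0754]
contact_force: [-0.3, 0.3, -1.2]
tool_pos: [0.5807, 0.1215, 0.0754]
contact_force: [-0.9, 0.3, -2.6]
```

```bash
python3 -m handwheel '[{"tx":0,"ty":0,"tz":1,"roll":0},{"tx":0,"ty":0,"tz":0,"roll":0},{"tx":0,"ty":0,"tz":0,"roll":0},{"tx":0,"ty":0,"tz":0,"roll":0}]' | grep -E "pos|contact"
for i in 1 2 3; do python3 -m handwheel '[{"tx":0,"ty":0,"tz":0,"roll":0}]' | grep -E "pos|contact"; done
```

```text
tool_pos: [0.5806, 0.1215, 0.0743]
contact_force: [0.5, -0.7, -1.2]
tool_pos: [0.5806, 0.1216, 0.0743]
contact_force: [-0.3, 0.2, -1.8]
tool_pos: [0.5806, 0.1216, 0.0743]
contact_force: [1.2, -0.0, -1.2]
tool_pos: [0.5806, 0.1215, 0.0743]
contact_force: [0.2, -0.8, -1.6]
```

```bash
python3 -m handwheel '[{"tx":0,"ty":0,"tz":3,"roll":0},{"tx":0,"ty":0,"tz":3,"roll":0},{"tx":0,"ty":0,"tz":2,"roll":0},{"tx":0,"ty":0,"tz":2,"roll":0},{"tx":0,"ty":0,"tz":0,"roll":0},{"tx":0,"ty":0,"tz":0,"roll":0},{"tx":0,"ty":0,"tz":0,"roll":0},{"tx":0,"ty":0,"tz":0,"roll":0}]' | grep -E "pos|contact"
for i in 1 2 ; do python3 -m handwheel '[{"tx":0,"ty":0,"tz":1,"roll":0},{"tx":0,"ty":0,"tz":0,"roll":0},{"tx":0,"ty":0,"tz":0,"roll":0},{"tx":0,"ty":0,"tz":0,"roll":0}]' | grep -E "pos|contact"; done
```

```text
tool_pos: [0.5808, 0.1216, 0.0645]
contact_force: [-1.1, -0.2, -1.6]
tool_pos: [0.5806, 0.1216, 0.0633]
contact_force: [-0.2, -0.0, -1.8]
tool_pos: [0.5808, 0.1216, 0.0625]
contact_force: [0.4, -0.2, -0.2]
```

```bash
for i in 1 2 3; do python3 -m handwheel '[{"tx":0,"ty":0,"tz":0.5,"roll":0},{"tx":0,"ty":0,"tz":0,"roll":0},{"tx":0,"ty":0,"tz":0,"roll":0},{"tx":0,"ty":0,"tz":0,"roll":0}]' | grep -E "pos|contact"; done
```

```text
tool_pos: [0.5808, 0.1216, 0.0621]
contact_force: [0.1, -0.9, 0.4]
tool_pos: [0.5807, 0.1216, 0.0614]
contact_force: [1.0, 0.9, -0.2]
tool_pos: [0.5807, 0.1216, 0.0608]
contact_force: [0.5, 0.6, 0.6]
```

```bash
for i in 1 2; do python3 -m handwheel '[{"tx":0,"ty":0,"tz":0.4,"roll":0},{"tx":0,"ty":0,"tz":0,"roll":0},{"tx":0,"ty":0,"tz":0,"roll":0},{"tx":0,"ty":0,"tz":0,"roll":0}]' | grep -E "pos|contact"; done
```

```text
tool_pos: [0.5807, 0.1216, 0.0606]
contact_force: [1.5, 0.4, 1.6]
tool_pos: [0.5807, 0.1216, 0.0603]
contact_force: [-1.1, -1.2, 4.5]
```

```bash
python3 -m handwheel '[{"tx":0,"ty":0,"tz":0.4,"roll":0},{"tx":0,"ty":0,"tz":0,"roll":0},{"tx":0,"ty":0,"tz":0,"roll":0},{"tx":0,"ty":0,"tz":0,"roll":0}]' | grep -E "pos|rot|contact";python3 -m handwheel '[{"tx":0,"ty":0,"tz":0,"roll":0},{"tx":0,"ty":0,"tz":0,"roll":0}]' | grep -E "pos|rot|contact"
```

```text
tool_pos: [0.5807, 0.1216, 0.0602]
tool_rot: [0.078, 3.14, -0.0]
contact_force: [-2.4, -0.5, 6.4]
tool_pos: [0.5808, 0.1216, 0.0602]
tool_rot: [0.078, 3.14, -0.0]
contact_force: [-1.8, -0.6, 5.9]
```

```bash
python3 -m handwheel '[{"tx":0,"ty":0,"tz":0.4,"roll":0},{"tx":0,"ty":0,"tz":0,"roll":0},{"tx":0,"ty":0,"tz":0,"roll":0},{"tx":0,"ty":0,"tz":0,"roll":0},{"tx":0,"ty":0,"tz":0,"roll":0},{"tx":0,"ty":0,"tz":0,"roll":0}]' | grep -E "pos|rot|contact";python3 -m handwheel '[{"tx":0,"ty":0,"tz":0,"roll":0},{"tx":0,"ty":0,"tz":0,"roll":0},{"tx":0,"ty":0,"tz":0,"roll":0},{"tx":0,"ty":0,"tz":0,"roll":0},{"tx":0,"ty":0,"tz":0,"roll":0},{"tx":0,"ty":0,"tz":0,"roll":0},{"tx":0,"ty":0,"tz":0,"roll":0},{"tx":0,"ty":0,"tz":0,"roll":0},{"tx":0,"ty":0,"tz":0,"roll":0},{"tx":0,"ty":0,"tz":0,"roll":0}]'
python3 - <<'E'
from station import optics
import cv2,numpy as np
a=optics.get_image("scene")[0];b=optics.get_image("wrist")[0]
cv2.imwrite("pics/p7.png",np.hstack([cv2.resize(a[140:290,270:420],(450,450),interpolation=2),cv2.resize(b[170:330,200:360],(345,345))[:,:].copy() if 0 else cv2.resize(b[180:330,210:330],(350,450))])[:,:,::-1])
E
```

```text
tool_pos: [0.5808, 0.1216, 0.0601]
tool_rot: [0.078, 3.141, -0.0]
contact_force: [-2.6, 0.3, 7.2]
t: 15.9
tool_pos: [0.5808, 0.1216, 0.0601]
tool_rot: [0.078, 3.141, -0.0]
contact_force: [-2.3, -0.2, 7.5]
opening: 0.0198
grip_force: 60.6
```

View pics/p7.png

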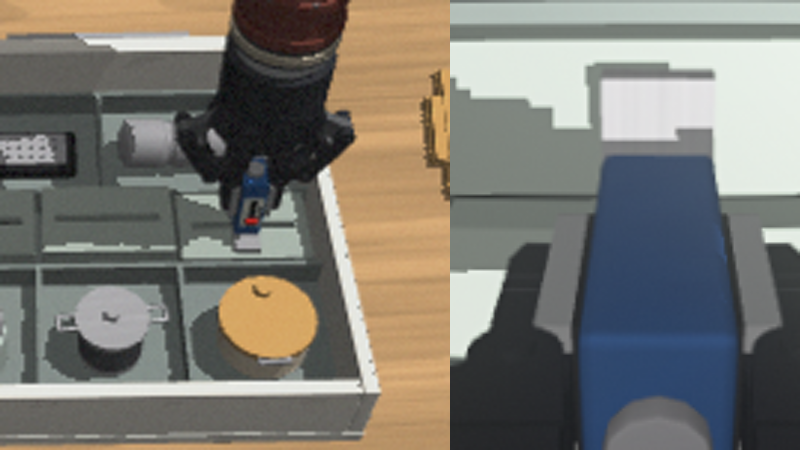

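The foot sits on the left seat with the pin inside the slot. The red rider is visible at (250,220). Pressing force is about 9 N. I'll check the tilt numerically.

Run:
```python
from station import ctrl, optics
import numpy as np,cv2
from h import wpts
o=ctrl.get_obs();im,d=optics.get_image("wrist");Q,P=wpts(dict(im=im,d=d,pos=o["tool_pos"],rot=o["tool_rot"]))
V,U=np.indices(d.shape);hsv=cv2.cvtColor(im,cv2.COLOR_RGB2HSV)
def fit(n,m):
    q=Q[m];A=np.c_[q[:,:2],np.ones(len(q))];c=np.linalg.lstsq(A,q[:,2],rcond=None)[0];print(n,len(q),"slopes",c[:2].round(4),"x",np.percentile(q[:,0],[1,99]).round(4),"z",q[:,2].mean().round(4))
ft=(U>263)&(U<300)&(V>207)&(V<229);q=Q[...,2];fit("foot",ft&(q>.010)&(q<.018))
fit("seat",(U>215)&(U<345)&(V>190)&(V<260)&(np.abs(P[...,2]-.04)<.003)&~((U>255)&(U<310)))
b=(U>250)&(U<315)&(V>232)&(V<360)&(hsv[...,0]>95)&(hsv[...,0]<130)&(hsv[...,1]>100)
f=b&(Q[...,2]>-.040)&(Q[...,2]<0)&(np.abs(Q[...,1])<.007);q=Q[f];print("front face dx/dz",np.polyfit(q[:,2],q[:,0],1).round(4))
t=b&(Q[...,2]<-.042)&(Q[...,0]<.013);fit("barreltop",t)
```

```text
foot 753 slopes [-0.0125 -0.012 ] x [0.0147 0.0259] z 0.0143
seat 4262 slopes [-0.0056 -0.0001] x [-0.0063  0.0321] z 0.0204
front face dx/dz [0.0047 0.014 ]
barreltop 1915 slopes [-0.0027 -0.0044] x [-0.015   0.0129] z -0.0455
```

The foot is flat: slopes are within 0.013 rad, and foot top to seat is 6.1 mm, which is the foot's thickness. Lifting straight up and going back to the holder.

```bash
python3 -m handwheel '[{"tx":0,"ty":0,"tz":-3,"roll":0},{"tx":0,"ty":0,"tz":-5,"roll":0},{"tx":0,"ty":0,"tz":-10,"roll":0},{"tx":0,"ty":0,"tz":-20,"roll":0},{"tx":0,"ty":0,"tz":-20,"roll":0},{"tx":0,"ty":0,"tz":-25,"roll":0},{"tx":0,"ty":0,"tz":-25,"roll":0},{"tx":0,"ty":0,"tz":0,"roll":0}]'
python3 -m handwheel '[{"tx":2.5,"ty":-35,"tz":0,"roll":0},{"tx":2.5,"ty":-35,"tz":0,"roll":0},{"tx":2.5,"ty":-35,"tz":0,"roll":0},{"tx":2.5,"ty":-35,"tz":0,"roll":0},{"tx":2.5,"ty":-35,"tz":0,"roll":0},{"tx":2.5,"ty":-35,"tz":0,"roll":0},{"tx":2.5,"ty":-35,"tz":0,"roll":0},{"tx":2.5,"ty":-35,"tz":0,"roll":0},{"tx":2.5,"ty":-35,"tz":0,"roll":0},{"tx":2.5,"ty":-35,"tz":0,"roll":0},{"tx":2.5,"ty":-35,"tz":0,"roll":0},{"tx":2,"ty":-35,"tz":0,"roll":0}]'
python3 -m handwheel '[{"tx":0,"ty":-30,"tz":0,"roll":0},{"tx":0,"ty":-19,"tz":0,"roll":0},{"tx":0,"ty":0,"tz":0,"roll":0.0885},{"tx":0,"ty":0,"tz":0,"roll":0.0885},{"tx":0,"ty":0,"tz":0,"roll":0},{"tx":0,"ty":0,"tz":0,"roll":0},{"tx":0,"ty":0,"tz":0,"roll":0},{"tx":0,"ty":0,"tz":0,"roll":0},{"tx":0,"ty":0,"tz":0,"roll":0},{"tx":0,"ty":0,"tz":0,"roll":0},{"tx":0,"ty":0,"tz":0,"roll":0},{"tx":0,"ty":0,"tz":0,"roll":0}]'
```

```text
t: 16.72
tool_pos: [0.5837, 0.1219, 0.1738]
tool_rot: [0.078, 3.131, 0.002]
contact_force: [1.0, 0.3, 0.3]
opening: 0.0197
grip_force: 59.6
t: 17.72
tool_pos: [0.5291, -0.2976, 0.1659]
tool_rot: [-0.078, -3.139, -0.002]
contact_force: [0.5, -0.2, -1.0]
opening: 0.0192
grip_force: 59.7
t: 18.72
tool_pos: [0.5278, -0.3453, 0.1673]
tool_rot: [0.355, 3.121, -0.0]
contact_force: [0.5, 0.8, -2.2]
opening: 0.0194
grip_force: 59.6
```

```bash
python3 -m handwheel '[{"tx":0,"ty":0,"tz":20,"roll":0},{"tx":0,"ty":0,"tz":20,"roll":0},{"tx":0,"ty":0,"tz":20,"roll":0},{"tx":0,"ty":0,"tz":15,"roll":0},{"tx":0,"ty":0,"tz":10,"roll":0},{"tx":0,"ty":0,"tz":10,"roll":0},{"tx":0,"ty":0,"tz":0,"roll":0},{"tx":0,"ty":0,"tz":0,"roll":0},{"tx":0,"ty":0,"tz":0,"roll":0},{"tx":0,"ty":0,"tz":0,"roll":0},{"tx":0,"ty":0,"tz":0,"roll":0},{"tx":0,"ty":0,"tz":0,"roll":0}]'
```

```text
t: 19.72
tool_pos: [0.5283, -0.3457, 0.0732]
tool_rot: [0.355, 3.12, -0.001]
contact_force: [0.7, -0.6, -1.3]
opening: 0.0191
grip_force: 59.6
```

```bash
python3 -m handwheel '[{"tx":0,"ty":0,"tz":5,"roll":0},{"tx":0,"ty":0,"tz":5,"roll":0},{"tx":0,"ty":0,"tz":5,"roll":0},{"tx":0,"ty":0,"tz":4,"roll":0},{"tx":0,"ty":0,"tz":0,"roll":0},{"tx":0,"ty":0,"tz":0,"roll":0},{"tx":0,"ty":0,"tz":0,"roll":0},{"tx":0,"ty":0,"tz":0,"roll":0},{"tx":0,"ty":0,"tz":0,"roll":0}]'
for i in 1 2 3; do python3 -m handwheel '[{"tx":0,"ty":0,"tz":0.7,"roll":0},{"tx":0,"ty":0,"tz":0,"roll":0},{"tx":0,"ty":0,"tz":0,"roll":0},{"tx":0,"ty":0,"tz":0,"roll":0}]' | grep -E "pos|contact"; done
```

```text
t: 20.47
tool_pos: [0.528, -0.3455, 0.0536]
tool_rot: [0.355, 3.121, -0.001]
contact_force: [-0.2, -0.5, -1.9]
opening: 0.0193
grip_force: 59.6
tool_pos: [0.5278, -0.3454, 0.0525]
contact_force: [-0.2, 0.8, -0.7]
tool_pos: [0.5278, -0.3454, 0.0517]
contact_force: [-0.6, -0.0, -1.3]
tool_pos: [0.5278, -0.3454, 0.0511]
contact_force: [0.4, 0.7, -1.8]
```

```bash
for i in 1 2; do python3 -m handwheel '[{"tx":0,"ty":0,"tz":0.5,"roll":0},{"tx":0,"ty":0,"tz":0,"roll":0},{"tx":0,"ty":0,"tz":0,"roll":0},{"tx":0,"ty":0,"tz":0,"roll":0}]' | grep -E "pos|contact"; done
```

```text
tool_pos: [0.5279, -0.3455, 0.0508]
contact_force: [0.4, -0.2, -0.7]
tool_pos: [0.5279, -0.3455, 0.0505]
contact_force: [-2.0, 1.2, 2.8]
```

Seated with about 4 N. Releasing.

```bash
python3 -m handwheel '[{"tx":0,"ty":0,"tz":0,"roll":0},{"tx":0,"ty":0,"tz":0,"roll":0},{"tx":0,"ty":0,"tz":0,"roll":0},{"tx":0,"ty":0,"tz":0,"roll":0},{"tx":0,"ty":0,"tz":0,"roll":0},{"tx":0,"ty":0,"tz":0,"roll":0},{"tx":0,"ty":0,"tz":0,"roll":0},{"tx":0,"ty":0,"tz":0,"roll":0}]' 60 20
python3 -m handwheel '[{"tx":0,"ty":0,"tz":-5,"roll":0},{"tx":0,"ty":0,"tz":-15,"roll":0},{"tx":0,"ty":0,"tz":-25,"roll":0},{"tx":0,"ty":0,"tz":-30,"roll":0},{"tx":0,"ty":0,"tz":-30,"roll":0},{"tx":0,"ty":0,"tz":-20,"roll":0},{"tx":40,"ty":0,"tz":0,"roll":0},{"tx":40,"ty":0,"tz":0,"roll":0},{"tx":0,"ty":0,"tz":0,"roll":0},{"tx":0,"ty":0,"tz":0,"roll":0},{"tx":0,"ty":0,"tz":0,"roll":0},{"tx":0,"ty":0,"tz":0,"roll":0}]'
python3 - <<'E'
from station import ctrl,optics
import cv2,numpy as np
o=ctrl.get_obs();print(np.round(o["tool_pos"],4))
b,d=optics.get_image("wrist");a=optics.get_image("scene")[0]
np.savez("w8.npz",im=b,d=d,pos=o["tool_pos"],rot=o["tool_rot"])
cv2.imwrite("pics/p8.png",np.hstack([cv2.resize(a[170:250,110:210],(400,320),interpolation=2),cv2.resize(b[190:350,180:380],(400,320),interpolation=2)])[:,:,::-1])
E
python3 m2.py w8.npz
```

```text
t: 22.8
tool_pos: [0.5278, -0.3454, 0.0501]
tool_rot: [0.355, 3.121, -0.0]
contact_force: [-1.2, -0.2, -0.2]
opening: 0.0599
grip_force: 0.0
t: 23.8
tool_pos: [0.4511, -0.3282, 0.1767]
tool_rot: [0.355, 3.119, -0.003]
contact_force: [0.0, 0.1, 0.4]
opening: 0.0603
grip_force: 0.0
[ 0.4511 -0.3282  0.1767]
top 745 z [0.0939 0.0965 0.1018] med [ 0.5251 -0.3448  0.0965] rect [ 0.5288 -0.3458] [0.0196 0.0303] 78.0
holder 2822 z [0.0274 0.0346 0.0367] med [ 0.5117 -0.3378  0.0346] rect [ 0.5295 -0.3437] [0.0522 0.0848] 76.4
rim 2360 z [0.0302 0.035  0.0367] med [ 0.5128 -0.3384  0.035 ] rect [ 0.5294 -0.3436] [0.0522 0.0849] 76.2
foot 282 z [0.0351 0.0363 0.0371] med [ 0.5088 -0.3409  0.0363] rect [ 0.5339 -0.3357] [0.0714 0.0229] 13.0
table 4050 z [-0.0005  0.0007  0.0019] med [ 0.5087 -0.2388  0.0007] rect [ 0.525 -0.24 ] [0.1499 0.04  ] 0.0
```

View pics/p8.png

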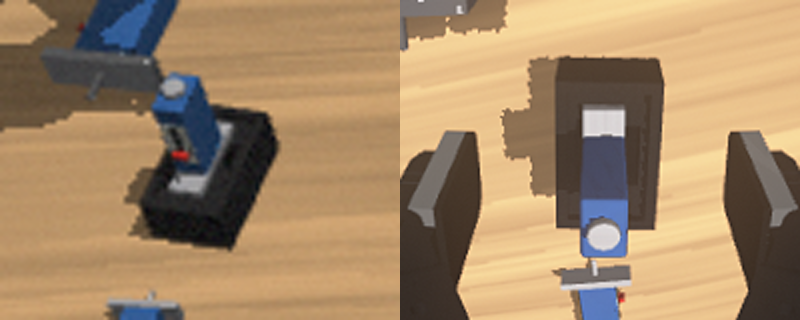

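The gauge stands upright in the holder (left panel at (188,150)). Its barrel top is at the same height and place as before, and the red rider is low at (180,155). The gripper is clear, so I'm handing in.

```bash
python3 -c "
from station import ctrl
print(ctrl.finish_job())"
```

```text
the job is handed in; nothing more can be done
None
```

I measured the slot in front of the salt cellar at about 14 mm deep (top-to-bottom in the camera depth data; I didn't read the rider itself), pressed with about 9 N, and put the gauge back upright in its holder; the job is handed in, with no verdict returned.

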